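# Bed a turned plug in its nest with the toggle clamp

## Robot

A 6-joint arm with a two-finger parallel gripper is mounted at the origin on the work surface. World frame = base frame: x ahead of the robot, y to its left, z up, the work surface at z = 0. Lengths are in m, angles in rad, forces in N, time in s.
With the tool pointing down it reaches from about 0.3 to 0.875 m from the base axis. Payload 6.4 kg.
Tool frame: the origin (TCP) lies at the centre of the arm's flange, where the gripper is bolted on; the fingertips stand 173 mm ahead of it and the grasp point (between the pads) lies 155 mm ahead of it; z points along the fingers, x is the direction in which the jaws open and shut, and the axes are right-handed (so a half turn about z gives the same grasp; the last joint's range is limited). The gripper opens to 85 mm and grips with 20 to 120 N. Pads are 22 mm wide; open, the fingers measure 114 mm over their backs; the gripper's body (76 mm by 85 mm) begins 54 mm behind the grasp point. The pads swing forward as they close: fully open they stand 13 mm farther back than shut.
Start: joints at [0.964, 0.181, 1.607, -0, 1.354, -0.206], TCP at [0.224, 0.529, 0.405] pointing down, gripper open.
Joint ranges: [-2.99, 2.99], [-0.89, 2.07], [0.3, 2.58], [-1.14, 4.28], [0, 2.63], [-3.12, 3.12]. Speed limits (rad/s): [2.57, 2.57, 3.01, 3.14, 3.14, 3.14].

## Interface

Orientations are given as a unit quaternion [w, x, y, z].
In Python, from bench import ctrl gives the robot as it stands. The module is installed in compiled form; this text tells all that it offers.
- The arm moves only by the tool move_arm, never from a script. Its argument "moves" is a list of rows, each an object of numbers: "gripper": the opening in per cent of the stroke, from 0 (shut) to 100 (fully open); "x", "y", "z": the shift along the tool's x, y, z in cm; "roll": the turn about the tool's z in degrees. In form: [{"gripper": .., "x": .., "y": .., "z": .., "roll": ..}, ...]. A call has 1 to 5 rows; each row shifts and turns the commanded pose from where the row before left it, along the tool's axes as they then stand; what a row does not reach is not made up. A row lasts 1/8 s, in which the tool goes at most 62.5 mm and 10.7 degrees, less where a joint would pass 70% of its speed; a pose out of reach is approached as far as the arm can. A call is refused whole if a number of a shift passes 6.25 or a number of a turn 10.7, either way. A call with a gripper value outside its range is refused whole. The fingers move at their own pace and stop on an object; the grip force is fixed at half the most. Time passes only in rows, so rows that do not move let the fingers close. It gives the time, the measured TCP pose, the force and the opening at its end, in the units of the state.
- ctrl.get_obs(): the state, without advancing time (a new reading comes with each control period).
- ctrl.camera(name): name is "side" or "top" or "wrist"; returns a dict with "img" (480x640x3 uint8, red, green, blue), "fx", "fy", "cx", "cy" (pixels), "world_from_camera" (4x4, takes a point from camera to world coordinates); the wrist camera has in their place "tool_from_camera" (4x4, takes a point from camera to tool coordinates, whose origin is the TCP and whose axes are the tool frame's). Camera axes: x right, y up, looking along -z (the intrinsics and any distortion apply to the point x, -y, -z); pixel columns grow to the right and rows downward; lengths in m; the calibration is good to about 2 mm. A picture is of the moment at which its call begins: read the wrist's pose just before it. There is no depth.
- ctrl.hand_in(): hands the job in, once; it reports no verdict.
The state is a dict: "time_s": time; "q": joint angles; "dq": joint speeds; "joint_efforts": joint torques, N m; "eef_pos": TCP position; "eef_rot": TCP orientation; "wrist_force": force on the tool from outside, world axes, zero at the start; "torque": the same for the moment, N m; "opening": opening from 0.0 (shut) to 1.0 (fully open).
Only numpy, scipy, OpenCV 4.12 (cv2) and the standard library are available. Lean on these libraries where they do the work, as an engineer would, in place of code of your own. Each camera call takes 0.05 s, during which the arm holds its last target. There are 200 camera calls.

## Task

Two identical clamp stations stand on the bench beside the lathe; only one has a turned plug in its nest. At that loaded station, swing the clamp arm over centre down onto the plug, leave it clamped for a good two seconds to bed the plug, then swing the arm all the way back open so that the plug is left sitting in its nest, free to be taken out. Leave the empty station's clamp alone.

Things in the scene. Friction and masses are not known exactly. Their poses are not given: they have to be found in the camera images.
- plug: Loose turned steel plug, 0.25 kg: flange 44 mm across and 14 mm high, boss 28 mm across on top, 30 mm high in all. Stands upright in the loaded station's round nest, 47 mm across, 9 mm deep, on a base plate 200 x 90 x 15 mm. Origin: centre of its underside, 15 mm above the bench, 75 mm from the hinge axis in the arm's plane; z up, its yaw means nothing.
- clamp (a joint): Clamp arm hinge of the station with the plug. 0 = arm level, rubber pad on the plug (clamped); grows as the arm swings up; 1.57 upright; 1.95 = stop, fully open, leaning back, as at the start. A spring strut throws the arm to whichever side of 0.95 it is on: up to 9 N at the handle; it stays open or shut by itself, and presses the plug with about 14 N.
- clamp_grip (a point): Middle of that arm's side handle: level round steel bar, 20 mm thick, 67 mm long, ball 28 mm at its end. Axes turn with the arm: x from hinge along the arm, y level along the bar from arm to ball. Arm (14 mm wide) is 45 mm off along -y; hinge axis (along y) 130 mm off along -x, 75 mm above the bench. Bar is 196 mm high open, 75 mm clamped; pinched across from above it turns in the fingers.
- spare (a joint): Hinge of the clamp arm of the other, identical station, whose nest is empty. Same values; it stands open at 1.95 and must stay so.
There are look-alikes about, which are no part of the job. What is shaped like the part that bears spare but blue or purple is not meant. Leave any orange look-alike of the part that bears clamp alone.

How it is judged:
On the way:
1. the loaded station's arm is swung down and stays clamped on the plug for 1 s, the plug in its nest (value of joint clamp between -0.07 and 0.1 rad and distance of plug from where it was at the start of the episode below 0.01 m), for 1 s.
At the end, for the whole second after the job is handed in: The clamp arm at the loaded station is back open (joint above 1.75), the plug stands in its nest within 10 mm of where it started, tilted less than 0.17 rad and at rest, and the empty station's clamp is still open (above 1.75) (value of joint each of clamp, spare above 1.75 rad and distance of plug from where it was at the start of the episode below 0.01 m and angle between plug's own z axis and vertical below 0.17 rad and linear speed of plug below 0.02 m/s); the robot touches nothing.
It fails at once if the empty station's clamp arm is swung off its open stop (value of joint spare below 1.6 rad).
It also fails if it takes over 54 s, if anything falls off the work surface, if the arm or the gripper's body presses on something with over 40 N, if the wrist force passes 120 N, or if a joint passes its speed limit or range.

## Working session

There is one attempt and no reset: what is moved stays moved. The work goes in short steps, Python scripts to look and compute and a tool call to move; the robot and the scene stay as the last step left them, time stands still between calls to the robot, and variables do not carry over. Pictures are saved under pics/ and viewed, about 8 in all and at most 12, crops included, and the job is handed in when it is done.

Besides the shell and the picture viewer there is one more tool, called after "Request:" as name([rows], argument=value, ...), one row to a line, values as JSON. move_arm: Moves the arm, as the interface text tells. Its arguments: {"type":"object","properties":{"moves":{"type":"array","items":{"type":"object","properties":{"gripper":{"type":"number"},"x":{"type":"number"},"y":{"type":"number"},"z":{"type":"number"},"roll":{"type":"number"}}}}},"required":["moves"]}

```bash
mkdir -p pics
cat > h.py <<'E'
import numpy as np, cv2
from bench import ctrl
def cam(n,f=None):
    c=ctrl.camera(n)
    if f: cv2.imwrite('pics/'+f,c['img'][:,:,::-1])
    return c
def R(q):
    w,x,y,z=q
    from scipy.spatial.transform import Rotation as r
    return r.from_quat([x,y,z,w]).as_matrix()
def ray(c,u,v,obs=None):
    T=c.get('world_from_camera')
    if T is None:
        T=np.eye(4);T[:3,:3]=R(obs['eef_rot']);T[:3,3]=obs['eef_pos'];T=T@c['tool_from_camera']
    T=np.array(T)
    d=np.array([(u-c['cx'])/c['fx'],-(v-c['cy'])/c['fy'],-1.])
    return T[:3,3],T[:3,:3]@d
def onz(c,u,v,z,obs=None):
    o,d=ray(c,u,v,obs);return o+d*(z-o[2])/d[2]
E
python3 - <<'E'
from h import *
for n in('top','side'):
    c=cam(n,n+'0.png');print(n,[k for k in c],c['fx'],c['cx'],c['cy'],np.round(c['world_from_camera'],3).tolist())
print(ctrl.get_obs())
E
```

```text
top ['img', 'fx', 'fy', 'cx', 'cy', 'world_from_camera'] 449.56090654511934 316.4215645993155 247.74095491069085 [[0.009, 0.997, -0.081, 0.419], [-1.0, 0.009, 0.003, -0.02], [0.004, 0.081, 0.997, 1.031], [0.0, 0.0, 0.0, 1.0]]
side ['img', 'fx', 'fy', 'cx', 'cy', 'world_from_camera'] 536.0968994530185 313.3004432314864 247.48884540107414 [[0.993, 0.062, -0.098, 0.355], [-0.116, 0.525, -0.843, -1.247], [-0.001, 0.849, 0.528, 0.855], [0.0, 0.0, 0.0, 1.0]]
{'time_s': 0.1, 'q': array([ 9.63662840e-01,  1.81481927e-01,  1.60790261e+00, -1.08630816e-05,
        1.35382753e+00, -2.06315447e-01]), 'dq': array([ 0.00040624, -0.00136752, -0.00290189, -0.0009628 , -0.00164433,
        0.00108553]), 'joint_efforts': array([ 8.94434306e-04, -4.45880842e+01, -3.52239740e+01, -2.36973319e-04,
        4.12091904e-03, -2.33071052e-05]), 'eef_pos': array([0.22420885, 0.52923746, 0.4038681 ]), 'eef_rot': array([ 3.04267163e-04,  8.33717160e-01,  5.52191128e-01, -7.50384118e-04]), 'wrist_force': array([-0.7205409 ,  0.26289506,  0.18142113]), 'torque': array([-9.11948084e-05,  9.63987997e-03, -1.33301132e-02]), 'opening': 1.0022350321630003}
```

View pics/top0.png

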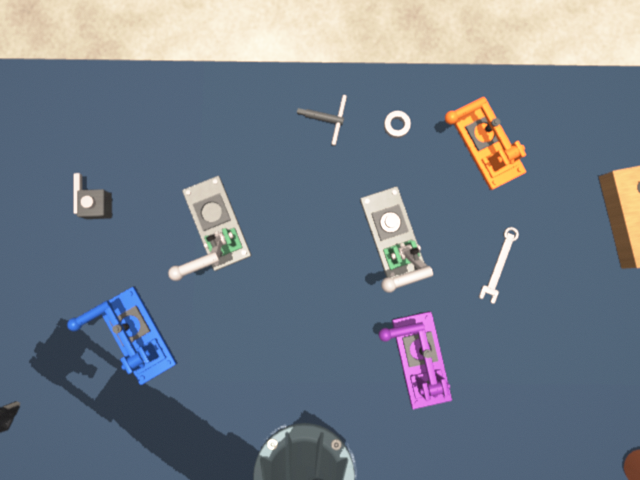

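View pics/side0.png

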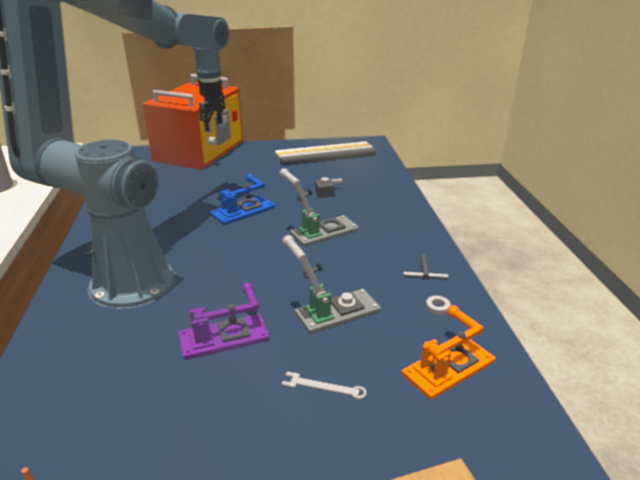

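Candidates for the loaded station, in the top view: the grey/green one at (396,235) with a bright boss at (390,222), and the grey/green one at (215,222) with an empty dark nest. The blue (135,335), purple (420,360) and orange (487,143) ones are look-alikes. I choose the one at (396,235) and check it in a crop.

Run:
```python
from h import *
i=cv2.imread('pics/top0.png')[170:310,340:460]
a=cv2.resize(i,None,fx=4,fy=4,interpolation=cv2.INTER_CUBIC)
j=cv2.imread('pics/side0.png')[225:335,270:390]
b=cv2.resize(j,None,fx=2.6,fy=2.6,interpolation=cv2.INTER_CUBIC)
o=np.zeros((560,800,3),np.uint8);o[:560,:480]=a;o[:b.shape[0],480:480+b.shape[1]]=b
cv2.imwrite('pics/crop1.png',o)
c=ctrl.camera('top')
for n,u,v,z in[('plug',390,222,.045),('ball',388,284.5,.196),('barend',431,271,.196),('hingebase',404,262,.05)]:print(n,onz(c,u,v,z).round(3))
for p in[(362,194),(398,188),(432,273),(397,284)]:print(onz(c,*p,.015).round(3))
```

```text
plug [ 0.558 -0.185  0.045]
ball [ 0.42  -0.156  0.196]
barend [ 0.445 -0.236  0.196]
hingebase [ 0.469 -0.215  0.05 ]
[ 0.626 -0.126  0.015]
[ 0.641 -0.209  0.015]
[ 0.447 -0.285  0.015]
[ 0.421 -0.205  0.015]
```

View pics/crop1.png

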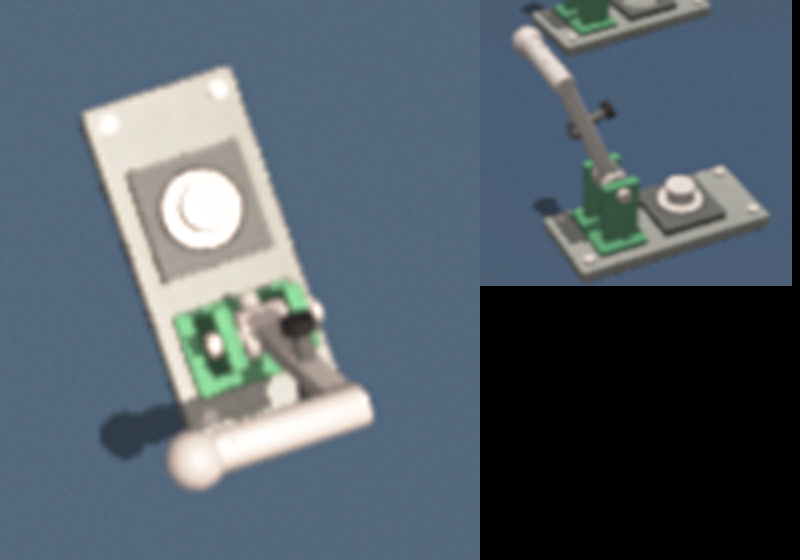

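The crop confirms it: the plug's flange is at crop (202,209), the empty nest belongs to the other station, and the handle runs from (362,408) to the ball at (195,460). Base of plan: grip pose ≈ (0.428,-0.185,0.196), station yaw ≈ 0.32. I lift first, then move across.

Request:
move_arm([
  {"z": -5,"gripper": 100},
  {"z": -2},
  {"x": -3.8,"y": 3.1},
  {"x": -3.8,"y": 3.1},
  {"x": -3.8,"y": 3.1},
])

```text
validation failed for argument at $.mo...
```

Request:
move_arm([
  {"x": -3.8,"y": 3.1},
  {"x": -3.8,"y": 3.1},
  {"x": -3.8,"y": 3.1},
  {"x": -3.8,"y": 3.1},
  {"x": -3.8,"y": 3.1},
])

```text
validation failed for argument at $.mo...
```

Request:
move_arm([
  {"x": -3.8,"y": 3.1},
  {"x": -3.8,"y": 3.1},
  {"x": -3.8,"y": 3.1},
  {"x": -3.8,"y": 3.1},
  {"x": -3.8,"y": 3.1},
])

```text
validation failed for argument at $.mo...
```

Request:
move_arm([
  {"roll": 10},
  {"roll": 10},
  {"roll": 10},
  {"roll": 10},
  {"roll": 9},
])

```text
validation failed for argument at $.mo...
```

Run:
```python
from h import *
import pickle
o=ctrl.get_obs();c=cam('wrist','w1.png');pickle.dump((o,c),open('w1.pkl','wb'))
m=R(o['eef_rot']);print(o['time_s'],o['eef_pos'],np.arctan2(m[1,0],m[0,0]),m[:,2],o['q'])
c=cam('top','t1.png')
```

```text
0.15 [0.22422576 0.52927437 0.40398055] 1.1699680537021113 [-8.16819006e-04 -1.13670919e-03 -9.99999020e-01] [ 9.63667053e-01  1.81402277e-01  1.60776274e+00  2.28745549e-05
  1.35382721e+00 -2.06305730e-01]
```

View pics/w1.png

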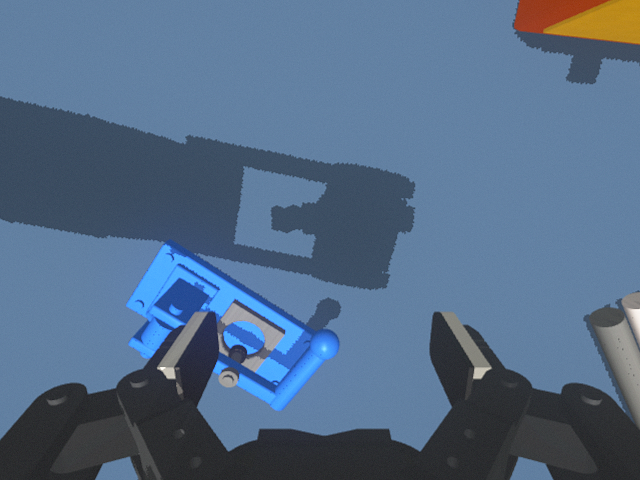

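The moves were refused (every field seems to be required), so the wrist view only shows the start place, with the blue look-alike at (240,330). I resend with complete rows.

Request:
move_arm([
  {"gripper": 100,"x": 0,"y": 0,"z": -5,"roll": 0},
  {"gripper": 100,"x": 0,"y": 0,"z": -2,"roll": 0},
  {"gripper": 100,"x": -3.8,"y": 3.1,"z": 0,"roll": 0},
  {"gripper": 100,"x": -3.8,"y": 3.1,"z": 0,"roll": 0},
  {"gripper": 100,"x": -3.8,"y": 3.1,"z": 0,"roll": 0},
])

```text
time_s: 0.88
eef_pos: [0.2655, 0.3869, 0.4746]
eef_rot: [0.0, 0.834, 0.552, 0.0]
wrist_force: [0.4, -0.3, 0.3]
opening: 0.996
```

Request:
move_arm([
  {"gripper": 100,"x": -3.8,"y": 3.1,"z": 0,"roll": 0},
  {"gripper": 100,"x": -3.8,"y": 3.1,"z": 0,"roll": 0},
  {"gripper": 100,"x": -3.8,"y": 3.1,"z": 0,"roll": 0},
  {"gripper": 100,"x": -3.8,"y": 3.1,"z": 0,"roll": 0},
  {"gripper": 100,"x": -3.8,"y": 3.1,"z": 0,"roll": 0},
])

```text
time_s: 1.5
eef_pos: [0.334, 0.1513, 0.4748]
eef_rot: [0.0, 0.834, 0.552, 0.0]
wrist_force: [1.0, 0.3, 0.0]
opening: 0.997
```

Request:
move_arm([
  {"gripper": 100,"x": -3.8,"y": 3.1,"z": 0,"roll": 0},
  {"gripper": 100,"x": -3.8,"y": 3.1,"z": 0,"roll": 0},
  {"gripper": 100,"x": -3.8,"y": 3.1,"z": 0,"roll": 0},
  {"gripper": 100,"x": -3.8,"y": 3.1,"z": 0,"roll": 0},
  {"gripper": 100,"x": -3.8,"y": 3.1,"z": 0,"roll": 0},
])

```text
time_s: 2.12
eef_pos: [0.4027, -0.0843, 0.4749]
eef_rot: [0.0, 0.834, 0.552, 0.0]
wrist_force: [1.0, 1.2, 0.1]
opening: 0.999
```

Request:
move_arm([
  {"gripper": 100,"x": 0,"y": 0,"z": 0,"roll": 10},
  {"gripper": 100,"x": 0,"y": 0,"z": 0,"roll": 10},
  {"gripper": 100,"x": 0,"y": 0,"z": 0,"roll": 10},
  {"gripper": 100,"x": 0,"y": 0,"z": 0,"roll": 10},
  {"gripper": 100,"x": 0,"y": 0,"z": 0,"roll": 9},
])

```text
time_s: 2.75
eef_pos: [0.4026, -0.0826, 0.4746]
eef_rot: [-0.0, 0.988, 0.154, -0.0]
wrist_force: [0.5, -1.1, 0.9]
opening: 1.002
```

Run:
```python
from h import *
import pickle
o=ctrl.get_obs();c=cam('wrist','w2.png');pickle.dump((o,c),open('w2.pkl','wb'))
m=R(o['eef_rot']);print(o['time_s'],o['eef_pos'],np.arctan2(m[1,0],m[0,0]),m[:,2],o['q'])
```

```text
2.75 [ 0.40256856 -0.08261463  0.47462905] 0.30935129206226974 [-6.47051249e-05 -7.24985766e-06 -9.99999998e-01] [-4.93120188e-01 -2.64903409e-01  1.89567601e+00 -3.70825618e-05
  1.51087362e+00 -8.02469258e-01]
```

View pics/w2.png

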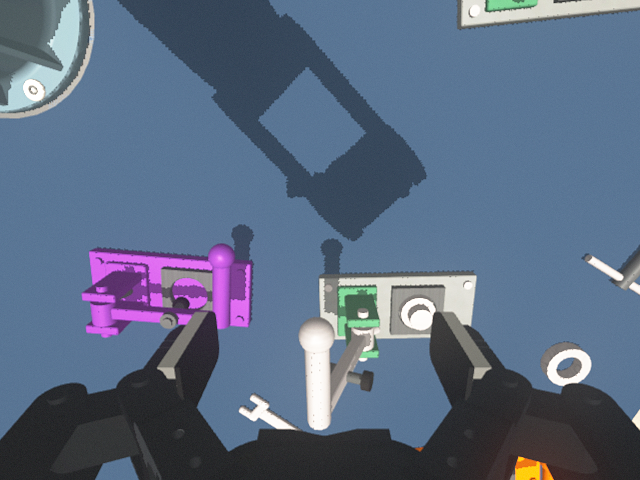

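The wrist view shows the loaded station: ball (316,336), bar inner end (319,425), boss (420,314), plate's rear edge from (320,277) to (475,272).

Run:
```python
from h import *
import pickle
o,c=pickle.load(open('w2.pkl','rb'))
g=cv2.cvtColor(c['img'],cv2.COLOR_RGB2HSV)
f=lambda u,v,z:onz(c,u,v,z,o)
b=f(316.5,336,.196);e=f(319.5,425,.196);print('ball',b,'end',e,'yawbar',np.arctan2(-(b-e)[0],(b-e)[1]),np.linalg.norm(b-e))
p=f(419,315,.045);print('plug',p)
l,r=f(320,277,.015),f(475,272,.015);print('edge',l,r,np.arctan2(*(r-l)[1::-1]),np.linalg.norm(r-l))
for th in(.29,.31,.33):
  x=np.array([np.cos(th),np.sin(th)]);y=np.array([-x[1],x[0]]);h=p[:2]-.075*x
  print(th,'grip',h-.0481*x+.045*y,'ball along y from hinge',(b[:2]-h)@y,(b[:2]-h)@x)
t=ctrl.camera('top');print('top',onz(t,388.5,284.7,.196),onz(t,391,221.7,.04))
# triangulate ball: top & wrist
a,d=ray(c,316.5,336,o);a2,d2=ray(t,388.5,284.7);s=np.linalg.lstsq(np.c_[d,-d2],a2-a,rcond=None)[0];print('tri',a+d*s[0],a2+d2*s[1])
a,d=ray(c,419,315,o);a2,d2=ray(t,391,221.5);s=np.linalg.lstsq(np.c_[d,-d2],a2-a,rcond=None)[0];print('triplug',a+d*s[0],a2+d2*s[1])
```

```text
ball [ 0.42102503 -0.15835322  0.196     ] end [ 0.44910033 -0.23960305  0.196     ] yawbar 0.33269861244457977 0.08596369436517115
plug [ 0.55670836 -0.18417273  0.045     ]
edge [ 0.43061199 -0.18546632  0.015     ] [ 0.61400805 -0.11971205  0.015     ] 0.3442598136527963 0.19482746829623745
0.29 grip [ 0.42588069 -0.17625247] ball along y from hinge 0.06354032962603838 -0.047634573388245054
0.31 grip [ 0.42574846 -0.17887043] ball along y from hinge 0.06598014994198032 -0.04633932541734467
0.33 grip [ 0.42566861 -0.18149052] ball along y from hinge 0.0683935790776691 -0.04499554333411346
top [ 0.41925692 -0.15655215  0.196     ] [ 0.55904217 -0.18827956  0.04      ]
tri [ 0.42018996 -0.15537996  0.20089867] [ 0.41925506 -0.15573899  0.20095721]
triplug [ 0.56076402 -0.18818994  0.03590917] [ 0.5600658  -0.18897216  0.03594334]
```

Both views agree: grip ≈ (0.430,-0.187,0.196), yaw 0.335, hinge ≈ (0.489,-0.2135). Check: ball-to-hinge offset is 78 mm along y, as expected. Moving above the bar.

Request:
move_arm([
  {"gripper": 100,"x": 0,"y": 0,"z": 0,"roll": -1.5},
  {"gripper": 100,"x": -0.4,"y": 5.4,"z": 0,"roll": 0},
  {"gripper": 100,"x": -0.4,"y": 5.4,"z": 0,"roll": 0},
  {"gripper": 70,"x": 0,"y": 0,"z": 4,"roll": 0},
  {"gripper": 70,"x": 0,"y": 0,"z": 2,"roll": 0},
])

```text
time_s: 3.48
eef_pos: [0.4308, -0.1876, 0.4125]
eef_rot: [-0.001, 0.985, 0.171, -0.001]
wrist_force: [-0.8, 0.5, -0.5]
opening: 0.703
```

Run:
```python
from h import *
import pickle
o=ctrl.get_obs();c=cam('wrist','w3.png')
m=R(o['eef_rot']);print(o['time_s'],o['eef_pos'],np.arctan2(m[1,0],m[0,0]))
T=np.linalg.inv(np.vstack([np.c_[m,o['eef_pos']],[0,0,0,1]]))
I=np.linalg.inv(c['tool_from_camera'])@T
def px(p):
    q=I@np.r_[p,1];return c['cx']+c['fx']*q[0]/-q[2],c['cy']-c['fy']*q[1]/-q[2]
print('pred grip',px([.430,-.187,.196]),'ball',px([.420,-.1565,.196]))
```

```text
3.475 [ 0.43081965 -0.18760165  0.41251853] 0.34331779311127286
pred grip (np.float64(323.18149807297874), np.float64(273.6075316906955)) ball (np.float64(324.7952408007182), np.float64(216.24475074581227))
```

View pics/w3.png

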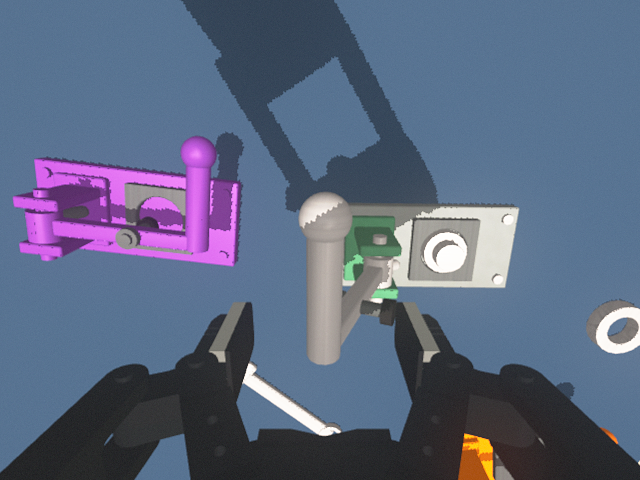

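The bar is straight between the fingers and the ball is at (326,217), against (325,216) predicted. Descend and grip.

Request:
move_arm([
  {"gripper": 70,"x": 0,"y": 0,"z": 4,"roll": 0},
  {"gripper": 70,"x": 0,"y": 0,"z": 2.4,"roll": 0},
  {"gripper": 45,"x": 0,"y": 0,"z": 0,"roll": -0.5},
  {"gripper": 30,"x": 0,"y": 0,"z": 0,"roll": 0},
  {"gripper": 28,"x": 0,"y": 0,"z": 0,"roll": 0},
])

```text
time_s: 4.15
eef_pos: [0.4317, -0.1874, 0.3523]
eef_rot: [0.001, 0.985, 0.174, 0.001]
wrist_force: [0.0, -0.1, 0.1]
opening: 0.277
```

Run:
```python
from h import *
c=cam('wrist','w4.png');o=ctrl.get_obs();m=R(o['eef_rot']);print(o['eef_pos'],np.arctan2(m[1,0],m[0,0]),o['wrist_force'],o['opening'])
```

```text
[ 0.43163071 -0.18735007  0.35209226] 0.3501965947222391 [ 0.24505852 -0.00245647 -0.49787097] 0.2788642946332578
```

View pics/w4.png

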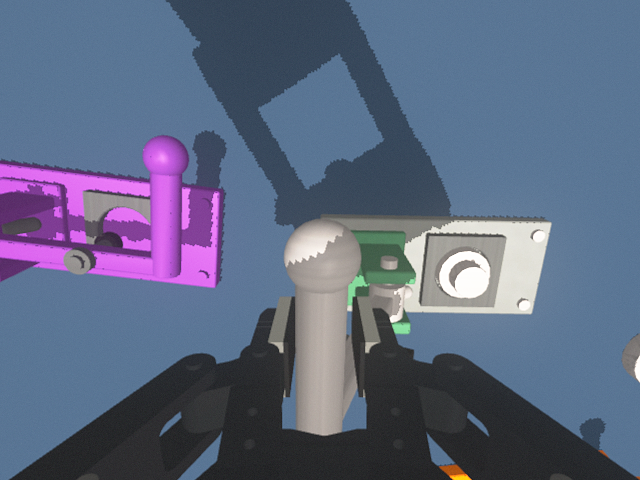

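The fingers straddle the bar evenly. Grip, then start the arc.

Request:
move_arm([
  {"gripper": 0,"x": 0,"y": 0,"z": 0,"roll": 0},
  {"gripper": 0,"x": 0,"y": 0,"z": 0,"roll": 0},
  {"gripper": 0,"x": 0,"y": 0,"z": 0,"roll": 0},
])

```text
time_s: 4.58
eef_pos: [0.431, -0.1876, 0.3519]
eef_rot: [0.001, 0.985, 0.174, -0.0]
wrist_force: [-4.7, -0.7, 5.5]
opening: 0.215
```

Request:
move_arm([
  {"gripper": 0,"x": 1.6,"y": 0,"z": -0.5,"roll": 0},
  {"gripper": 0,"x": 1.65,"y": 0,"z": -0.3,"roll": 0},
])

```text
time_s: 4.82
eef_pos: [0.4606, -0.1773, 0.3607]
eef_rot: [0.002, 0.985, 0.174, -0.003]
wrist_force: [-15.7, -5.1, 15.1]
opening: 0.214
```

Request:
move_arm([
  {"gripper": 0,"x": 1.7,"y": 0,"z": -0.1,"roll": 0},
  {"gripper": 0,"x": 1.7,"y": 0,"z": 0.1,"roll": 0},
  {"gripper": 0,"x": 1.65,"y": 0,"z": 0.35,"roll": 0},
])

```text
time_s: 5.2
eef_pos: [0.5091, -0.1601, 0.357]
eef_rot: [0.002, 0.985, 0.174, -0.001]
wrist_force: [-6.4, -8.6, 1.5]
opening: 0.217
```

Request:
move_arm([
  {"gripper": 0,"x": 1.6,"y": 0,"z": 0.55,"roll": 0},
  {"gripper": 0,"x": 1.5,"y": 0,"z": 0.75,"roll": 0},
  {"gripper": 0,"x": 1.4,"y": 0,"z": 0.95,"roll": 0},
])

```text
time_s: 5.58
eef_pos: [0.5523, -0.1449, 0.3343]
eef_rot: [0.003, 0.985, 0.174, 0.001]
wrist_force: [3.5, -2.5, 7.7]
opening: 0.21
```

Request:
move_arm([
  {"gripper": 0,"x": 1.25,"y": 0,"z": 1.1,"roll": 0},
  {"gripper": 0,"x": 1.1,"y": 0,"z": 1.25,"roll": 0},
  {"gripper": 0,"x": 0.95,"y": 0,"z": 1.4,"roll": 0},
])

```text
time_s: 5.95
eef_pos: [0.5837, -0.1333, 0.2962]
eef_rot: [0.002, 0.985, 0.174, 0.001]
wrist_force: [3.6, -7.0, -2.4]
opening: 0.213
```

Request:
move_arm([
  {"gripper": 0,"x": 0.75,"y": 0,"z": 1.5,"roll": 0},
  {"gripper": 0,"x": 0.55,"y": 0,"z": 1.6,"roll": 0},
])

```text
time_s: 6.2
eef_pos: [0.5956, -0.129, 0.2646]
eef_rot: [0.002, 0.985, 0.174, 0.001]
wrist_force: [-0.4, -9.6, -2.0]
opening: 0.209
```

Request:
move_arm([
  {"gripper": 0,"x": 0.35,"y": 0,"z": 1.65,"roll": 0},
  {"gripper": 0,"x": 0.1,"y": 0,"z": 1.2,"roll": 0},
])

```text
time_s: 6.45
eef_pos: [0.599, -0.1274, 0.2364]
eef_rot: [0.001, 0.985, 0.174, -0.001]
wrist_force: [-24.1, 2.5, 43.2]
opening: 0.208
```

Request:
move_arm([
  {"gripper": 0,"x": 0,"y": 0,"z": 0.4,"roll": 0},
  {"gripper": 0,"x": 0,"y": 0,"z": 0,"roll": 0},
])

```text
time_s: 6.7
eef_pos: [0.599, -0.1276, 0.2358]
eef_rot: [0.001, 0.985, 0.174, -0.001]
wrist_force: [-16.3, -3.7, 26.9]
opening: 0.206
```

The arm has met the plug. I open the jaws slightly so the spring alone holds it, and look.

Request:
move_arm([
  {"gripper": 45,"x": 0,"y": 0,"z": 0,"roll": 0},
  {"gripper": 45,"x": 0,"y": 0,"z": 0,"roll": 0},
  {"gripper": 45,"x": 0,"y": 0,"z": 0,"roll": 0},
  {"gripper": 45,"x": 0,"y": 0,"z": 0,"roll": 0},
])

```text
time_s: 7.2
eef_pos: [0.5989, -0.1258, 0.2314]
eef_rot: [-0.0, 0.985, 0.174, -0.0]
wrist_force: [-0.4, -0.2, -0.7]
opening: 0.448
```

Run:
```python
from h import *
a=cam('wrist')['img'][:,:,::-1];b=cam('side')['img'][225:335,270:390,::-1]
o=np.zeros((480,800,3),np.uint8);o[:360,:480]=cv2.resize(a,(480,360));o[:293,480:]=cv2.resize(b,(320,293),interpolation=cv2.INTER_CUBIC)
cv2.imwrite('pics/c5.png',o)
o=ctrl.get_obs();print(o['time_s'],o['eef_pos'],o['wrist_force'],o['opening'])
```

```text
7.3 [ 0.59892285 -0.12579078  0.23141538] [-0.27763653 -0.09359755 -0.29701213] 0.4513123149511011
```

View pics/c5.png

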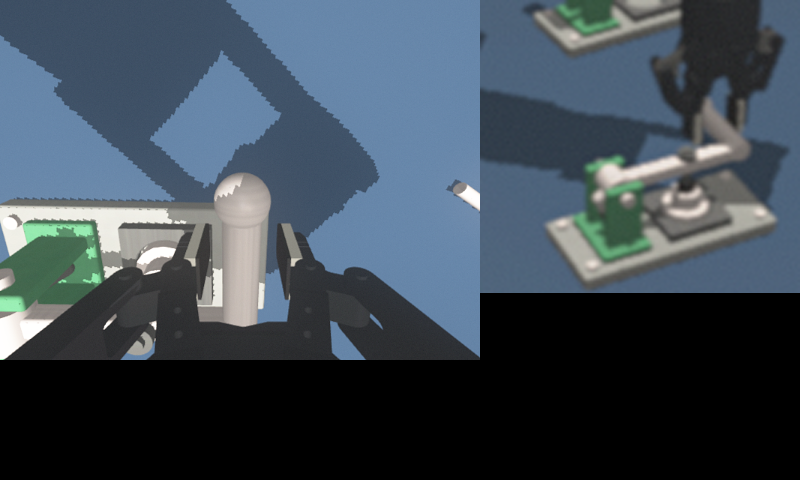

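The arm is level with its pad on the plug, and no force is on the tool. Hold for about 2.5 s.

Request:
move_arm([
  {"gripper": 45,"x": 0,"y": 0,"z": 0,"roll": 0},
  {"gripper": 45,"x": 0,"y": 0,"z": 0,"roll": 0},
  {"gripper": 45,"x": 0,"y": 0,"z": 0,"roll": 0},
  {"gripper": 45,"x": 0,"y": 0,"z": 0,"roll": 0},
  {"gripper": 45,"x": 0,"y": 0,"z": 0,"roll": 0},
])

```text
time_s: 7.92
eef_pos: [0.5989, -0.1259, 0.2317]
eef_rot: [0.0, 0.985, 0.174, -0.0]
wrist_force: [0.1, -1.2, -0.7]
opening: 0.453
```

Request:
move_arm([
  {"gripper": 45,"x": 0,"y": 0,"z": 0,"roll": 0},
  {"gripper": 45,"x": 0,"y": 0,"z": 0,"roll": 0},
  {"gripper": 45,"x": 0,"y": 0,"z": 0,"roll": 0},
  {"gripper": 45,"x": 0,"y": 0,"z": 0,"roll": 0},
  {"gripper": 45,"x": 0,"y": 0,"z": 0,"roll": 0},
])

```text
time_s: 8.55
eef_pos: [0.5989, -0.1259, 0.2317]
eef_rot: [0.0, 0.985, 0.174, 0.0]
wrist_force: [0.5, -0.4, -0.4]
opening: 0.45
```

Request:
move_arm([
  {"gripper": 45,"x": 0,"y": 0,"z": 0,"roll": 0},
  {"gripper": 45,"x": 0,"y": 0,"z": 0,"roll": 0},
  {"gripper": 45,"x": 0,"y": 0,"z": 0,"roll": 0},
  {"gripper": 45,"x": 0,"y": 0,"z": 0,"roll": 0},
  {"gripper": 45,"x": 0,"y": 0,"z": 0,"roll": 0},
])

```text
time_s: 9.18
eef_pos: [0.5989, -0.1259, 0.2317]
eef_rot: [0.0, 0.985, 0.174, 0.0]
wrist_force: [-0.1, 0.5, -0.0]
opening: 0.453
```

Request:
move_arm([
  {"gripper": 45,"x": 0,"y": 0,"z": 0,"roll": 0},
  {"gripper": 45,"x": 0,"y": 0,"z": 0,"roll": 0},
  {"gripper": 45,"x": 0,"y": 0,"z": 0,"roll": 0},
  {"gripper": 45,"x": 0,"y": 0,"z": 0,"roll": 0},
  {"gripper": 45,"x": 0,"y": 0,"z": 0,"roll": 0},
])

```text
time_s: 9.8
eef_pos: [0.5989, -0.1259, 0.2317]
eef_rot: [-0.0, 0.985, 0.174, -0.0]
wrist_force: [0.8, -0.0, -0.2]
opening: 0.449
```

Request:
move_arm([
  {"gripper": 0,"x": 0,"y": 0,"z": 0,"roll": 0},
  {"gripper": 0,"x": 0,"y": 0,"z": 0,"roll": 0},
  {"gripper": 0,"x": 0,"y": 0,"z": 0,"roll": 0},
  {"gripper": 0,"x": 0,"y": 0,"z": 0,"roll": 0},
])

```text
time_s: 10.3
eef_pos: [0.5984, -0.1262, 0.2319]
eef_rot: [-0.0, 0.985, 0.174, -0.001]
wrist_force: [-4.7, -1.0, 5.0]
opening: 0.214
```

Clamped and free for 2.6 s and more. Now the reverse arc.

Request:
move_arm([
  {"gripper": 0,"x": -0.1,"y": 0,"z": -1.7,"roll": 0},
  {"gripper": 0,"x": -0.35,"y": 0,"z": -1.65,"roll": 0},
  {"gripper": 0,"x": -0.55,"y": 0,"z": -1.6,"roll": 0},
])

```text
time_s: 10.68
eef_pos: [0.59, -0.129, 0.2803]
eef_rot: [-0.001, 0.985, 0.173, 0.001]
wrist_force: [9.4, 0.8, -13.8]
opening: 0.212
```

Request:
move_arm([
  {"gripper": 0,"x": -0.75,"y": 0,"z": -1.5,"roll": 0},
  {"gripper": 0,"x": -0.95,"y": 0,"z": -1.4,"roll": 0},
  {"gripper": 0,"x": -1.1,"y": 0,"z": -1.25,"roll": 0},
])

```text
time_s: 11.05
eef_pos: [0.5656, -0.1374, 0.3247]
eef_rot: [-0.001, 0.985, 0.174, 0.006]
wrist_force: [14.2, 10.6, 1.1]
opening: 0.208
```

Request:
move_arm([
  {"gripper": 0,"x": -1.25,"y": 0,"z": -1.1,"roll": 0},
  {"gripper": 0,"x": -1.4,"y": 0,"z": -0.95,"roll": 0},
  {"gripper": 0,"x": -1.5,"y": 0,"z": -0.75,"roll": 0},
])

```text
time_s: 11.42
eef_pos: [0.528, -0.1511, 0.357]
eef_rot: [0.001, 0.985, 0.174, 0.009]
wrist_force: [8.7, 0.0, 12.8]
opening: 0.21
```

Request:
move_arm([
  {"gripper": 0,"x": -1.6,"y": 0,"z": -0.55,"roll": 0},
  {"gripper": 0,"x": -1.65,"y": 0,"z": -0.35,"roll": 0},
  {"gripper": 0,"x": -1.7,"y": 0,"z": -0.1,"roll": 0},
])

```text
time_s: 11.8
eef_pos: [0.4791, -0.1691, 0.3667]
eef_rot: [0.001, 0.985, 0.174, 0.004]
wrist_force: [-4.4, 13.4, 32.4]
opening: 0.209
```

Request:
move_arm([
  {"gripper": 0,"x": -1.6,"y": 0,"z": 0,"roll": 0},
  {"gripper": 0,"x": -1.4,"y": 0,"z": 0.1,"roll": 0},
])

```text
time_s: 12.05
eef_pos: [0.4492, -0.1798, 0.3615]
eef_rot: [-0.0, 0.985, 0.174, 0.001]
wrist_force: [-3.8, 2.0, 1.4]
opening: 0.207
```

Run:
```python
from h import *
a=cam('wrist')['img'][:,:,::-1];b=cam('side')['img'][225:335,270:390,::-1]
o=np.zeros((480,800,3),np.uint8);o[:360,:480]=cv2.resize(a,(480,360));o[:293,480:]=cv2.resize(b,(320,293),interpolation=cv2.INTER_CUBIC)
cv2.imwrite('pics/c6.png',o)
o=ctrl.get_obs();print(o['time_s'],o['eef_pos'],o['wrist_force'],o['opening'])
```

```text
12.15 [ 0.44846057 -0.18013564  0.36113902] [-7.70965157  4.93080784 11.41621414] 0.2048007867573543
```

View pics/c6.png

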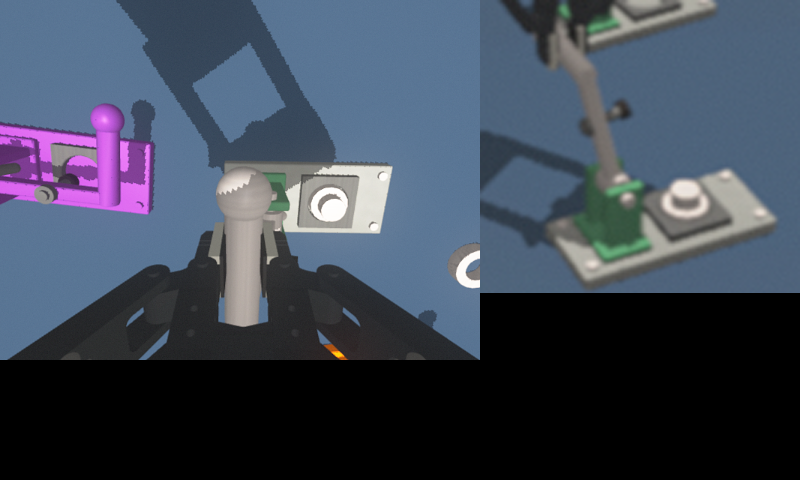

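The plug is seated in its nest and the arm is nearly open. Last bit of the arc, then release.

Request:
move_arm([
  {"gripper": 0,"x": -0.8,"y": 0,"z": 0.4,"roll": 0},
  {"gripper": 0,"x": -0.7,"y": 0,"z": 0.4,"roll": 0},
  {"gripper": 0,"x": 0,"y": 0,"z": 0,"roll": 0},
])

```text
time_s: 12.52
eef_pos: [0.4341, -0.1854, 0.3548]
eef_rot: [-0.001, 0.985, 0.174, -0.002]
wrist_force: [-20.4, 7.0, 30.5]
opening: 0.209
```

Request:
move_arm([
  {"gripper": 50,"x": 0,"y": 0,"z": 0,"roll": 0},
  {"gripper": 65,"x": 0,"y": 0,"z": 0,"roll": 0},
  {"gripper": 65,"x": 0,"y": 0,"z": 0,"roll": 0},
])

```text
time_s: 12.9
eef_pos: [0.4356, -0.1855, 0.3517]
eef_rot: [0.0, 0.985, 0.174, 0.0]
wrist_force: [-0.2, 0.1, -0.4]
opening: 0.65
```

Request:
move_arm([
  {"gripper": 65,"x": 0,"y": 0,"z": -2,"roll": 0},
  {"gripper": 65,"x": 0,"y": 0,"z": -3,"roll": 0},
  {"gripper": 65,"x": 0,"y": 0,"z": -5,"roll": 0},
  {"gripper": 65,"x": 0,"y": 0,"z": -3,"roll": 0},
  {"gripper": 65,"x": 0,"y": 0,"z": 0,"roll": 0},
])

```text
time_s: 13.52
eef_pos: [0.436, -0.1858, 0.4844]
eef_rot: [0.002, 0.985, 0.174, 0.002]
wrist_force: [-0.1, 0.4, -1.0]
opening: 0.652
```

Run:
```python
from h import *
q=ctrl.get_obs()
w=cam('wrist');a=w['img'][:,:,::-1];b=cam('side')['img'][160:335,265:390,::-1]
o=np.zeros((480,800,3),np.uint8);o[:360,:480]=cv2.resize(a,(480,360));o[:448,480:]=cv2.resize(b,(320,448),interpolation=cv2.INTER_CUBIC)
cv2.imwrite('pics/c7.png',o)
print(q['time_s'],q['eef_pos'],q['wrist_force'],q['opening'])
m=R(q['eef_rot']);T=np.linalg.inv(np.vstack([np.c_[m,q['eef_pos']],[0,0,0,1]]));I=np.linalg.inv(w['tool_from_camera'])@T
for p in([.420,-.156,.196],[.56,-.1885,.045]):
    v=I@np.r_[p,1];print('pred px in mosaic',.75*(w['cx']+w['fx']*v[0]/-v[2]),.75*(w['cy']-w['fy']*v[1]/-v[2]))
```

```text
13.525 [ 0.43602694 -0.18582585  0.48435784] [-0.08266272  0.43435879 -1.00627362] 0.6518332191015123
pred px in mosaic 236.6090464625167 141.18231582173547
pred px in mosaic 316.73404974792004 174.87621308065204
```

View pics/c7.png

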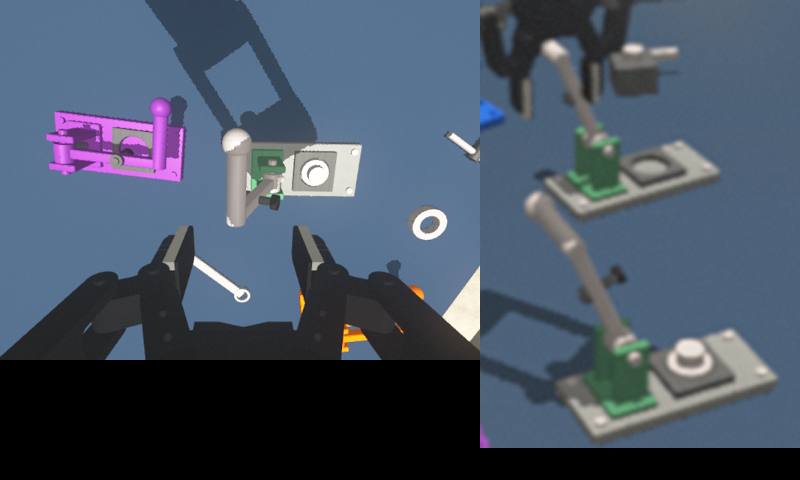

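The ball is at (236,141), where it was predicted for the open stop. The plug stands upright at (316,173), against (317,175) predicted. The spare is open and the gripper is clear. Handing in.

```bash
python3 -c "
from bench import ctrl
print(ctrl.get_obs()['wrist_force']);print(ctrl.hand_in())"
```

```text
[-0.83485799 -0.50112637  0.03694698]
the job is handed in; nothing more can be done
None
```

I clamped the plug at the loaded station (the grey and green one whose nest held the plug), swung the arm back open, and handed the job in at about 13.5 s.

- **Clamping:** I pinched the handle and swung the arm over centre onto the plug. I then opened the jaws clear of the bar, so the spring alone held the arm shut for at least 2.6 s with almost no force on the tool.
- **Opening:** I gripped the handle again, swung the arm back to its stop, let go and moved up out of the way.

**Last checks:**
- The handle ball appeared where it should be for a fully open arm.
- The plug stood upright in its nest, within about 2 pixels of its predicted place.
- The empty station's clamp looked open in the last picture, and I never went near it.
- The wrist force was about 1 N or less, so the gripper was touching nothing.

**What went less smoothly:**
- The first set of moves was refused because I left fields out. Nothing moved.
- Near the top of the return swing the tool rode about 6 mm above its commanded path, with about 35 N at the wrist. The highest force I read was about 50 N, as the pad met the plug; the limit is 120 N.
- I could not read the joint angles directly. That the arm was clamped level and then fully open is judged from the pictures and the tool positions.

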